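# Clear a rejected carton through the covered chute of a packing bench

### The arm

A 6-joint arm with a two-finger parallel gripper is mounted at the origin on the work surface. World frame = base frame: x ahead of the robot, y to its left, z up, the work surface at z = 0. Lengths are in mm, angles in rad, forces in N, time in s.
With the tool pointing down it reaches from about 275 to 750 mm from the base axis. Payload 10.2 kg.
Tool frame: the origin (TCP) lies at the very end of the fingers, on their centre line; the grasp point (between the pads) lies 19 mm behind it (ctrl.tcp_to_grasp is the distance from the TCP to the grasp point, in mm); z points along the fingers, x is the direction in which the jaws open and shut, and the axes are right-handed (so a half turn about z gives the same grasp; the last joint's range is limited). The gripper opens to 85 mm and grips with 20 to 120 N. Pads are 22 mm wide; open, the fingers measure 114 mm over their backs; the gripper's body (76 mm by 85 mm) begins 54 mm behind the grasp point. The pads swing forward as they close: fully open they stand 13 mm farther back than shut.
Start: joints at [-1.418, 0.313, 1.498, -0, 1.331, -0.223], TCP at [192.672, -488.374, 231.294] pointing down, gripper open.
Joint ranges: [-2.94, 2.94], [-0.97, 2.17], [0.19, 2.56], [-1.23, 4.37], [0.02, 3.11], [-2.88, 2.88]. Speed limits (rad/s): [2.39, 2.39, 3.01, 3.14, 3.14, 3.14].

### API

Orientations are given as a unit quaternion [w, x, y, z].
In Python, from rig import monitor, vision, order, ctrl gives the robot as it stands. The module is installed in compiled form; this text tells all that it offers.
- The arm moves only by the shell command python3 -m pendant 'ROWS' [FORCE]. ROWS is JSON, a list that holds one entry, the list of rows, each a list of 5 numbers: the closure, from -1 (fully open) to 1 (shut), then the shift along the world's x, y, z in m, then the turn about the world's z in degrees. In form: [[[fingers, dx, dy, dz, spin], ...]]. A call has 1 to 20 rows; each row is the pose to reach, as a shift and turn from the pose commanded when the call began; what a row does not reach only later rows make up. A row lasts 1/10 s, in which the tool goes at most 50 mm and 8.59 degrees, less where a joint would pass 70% of its speed; a pose out of reach is approached as far as the arm can. A call with a gripper value outside its range is refused whole. The fingers move at their own pace and stop on an object; FORCE is the grip in N (left out, the last holds). Time passes only in rows, so rows that repeat a pose let the fingers close. It gives the time, the measured TCP pose, the force and the opening at its end, in the units of the state.
- monitor.sense(): the state, without advancing time (a new reading comes with each control period).
- vision.capture(name): name is "scene" or "top" or "wrist"; returns (picture, depth): 420x560x3 uint8, red, green, blue; 420x560 float32, mm along the optical axis (not along the pixel's ray), 0 where there is no reading.
- vision.camera_info(name): a dict with "fov_y" (degrees; the focal length in pixels is half the picture's height over the tangent of half this angle, whatever the lens; pixels are square), "cx", "cy" (the principal point, pixels), "R" (3x3) and "t" (3): a world point X has camera coordinates R X + t; the wrist camera has in their place "hand_eye" (4x4, takes a point from camera to tool coordinates, whose origin is the TCP and whose axes are the tool frame's). Camera axes: x right, y down, z forward; pixel columns grow to the right and rows downward; lengths in mm; the calibration is good to about 2 mm. A picture is of the moment at which its call begins: read the wrist's pose just before it. camera_info takes no time and is no camera call.
- order.finish_job(): hands the job in, once; it reports no verdict.
The state is a dict: "time_s": time; "joints": joint angles; "dq": joint speeds; "tau": joint torques, N m; "eef_pos": TCP position; "ee_rot": TCP orientation; "force": force on the tool from outside, world axes, zero at the start; "wrist_torque": the same for the moment, N m; "grip_width": opening from 0.0 (shut) to 1.0 (fully open).
Only numpy, scipy, OpenCV 4.12 (cv2) and the standard library are available. Lean on these libraries where they do the work, as an engineer would, in place of code of your own. Each camera call takes 0.05 s, during which the arm holds its last target.

### The job

Swing the yellow cover plate of the reject station fully aside on its pivot screw, then slide the orange-labelled carton along the deck, without lifting it, into the opening so that it drops into the chute. Then swing the cover fully shut over the opening again. Leave the white-labelled carton and everything else on the bench where it is.

Things in the scene. Friction and masses are not known exactly. Their poses are not given: they have to be found in the camera images.
- station: Fixed reject station: aluminium deck on lime-green panels, flat top 140 mm above the bench. Origin on the bench directly below the centre of its opening; z up. Deck reaches x -135..135, y -290..110 mm; cartons stand on it on the -y side of the opening. Steel lips 6 mm thick, 12 mm high run along the edges x = +-132 from y -290 to -90 mm
- opening (a point): centre of the opening, level with the deck top; axes parallel to the station's. The opening is a rectangle x -100..100, y -55..55 mm over a straight-walled chute with clear front and back windows and a floor 130 mm below the deck
- cover_plate (a joint): angle (rad) of the yellow cover plate (234 x 150 x 5 mm, underside 1 mm over the deck) about its upright pivot screw. 0 = shut on its stop, opening covered; grows clockwise seen from above, towards the station's +y; stop at 1.7; from 1.57 the opening is wholly clear. May start a little ajar. Light friction (about 1 N at the knob) holds it where it is left
- cover_knob (a point): centre of the top of the black upright round knob on the cover: 22 mm diameter, 42 mm tall above the plate (top 188 mm above the bench). It lies 135 mm from the pivot axis; with the cover shut it is at x 23, y -35 mm in the station frame. Axes turn with the cover
- pivot (a point): pivot axis of the cover, at the top of the plate under the steel screw head (16 mm wide, 6 mm high); station frame x 108, y 70 mm
- reject_centre (a point): centre of the carton to reject: black, 60 (own x) by 80 (own y) by 40 mm high, about 0.2 kg, red band, ORANGE label on top. It starts on the deck on the -y side of the opening, long side roughly along the station's y, about 94 mm (centres) beside the good carton in the station's x; either may be nearer the robot
- good_centre (a point): centre of the good carton: same size, black with red band, WHITE label on top; it must stay where it is
- bottle: white bottle with green cap, 60 mm diameter, 160 mm high, on the bench on the robot's right; origin at the centre of its underside
- label_roll: white roll of labels, 100 mm diameter, 50 mm high, on the bench on the right; origin at the centre of its underside
- tape_dispenser: grey tape dispenser, 170 by 70 mm, 101 mm high, on the bench on the left; origin at the centre of its underside
- scanner: black hand scanner lying on the bench on the left, 200 by 60 mm, 50 mm high; origin under its middle
- reject: the orange-labelled carton itself (see reject_centre); origin at the centre of its underside, x across its 60 mm width, y along its 80 mm length

How it is judged (in metres and radians):
On the way, in this order (a step that is already met when the one before it is completed fails the run):
1. the cover is swung aside (beyond 1.4 rad) (value of joint cover_plate above 1.4 rad), for 0.2 s.
2. the orange-labelled carton lies inside the chute (z of reject_centre in the frame of opening below -0.05 m and x of reject_centre in the frame of opening between -0.1 and 0.1 m and y of reject_centre in the frame of opening between -0.055 and 0.055 m), for 0.2 s.
3. the cover is shut again (within 0.06 rad) (value of joint cover_plate below 0.06 rad), for 0.2 s.
At the end, for the whole second after the job is handed in: The centre of the orange-labelled carton is inside the chute, more than 50 mm below the deck, and at rest; the cover is shut to within 0.06 rad; the white-labelled carton has not moved 20 mm, nor any other thing on the bench 30 mm (all of step 2 and value of joint cover_plate below 0.06 rad and linear speed of reject below 0.02 m/s and distance of good_centre from where it was at the start of the episode below 0.02 m and distance of each of bottle, label_roll, tape_dispenser, scanner from where it was at the start of the episode below 0.03 m); the robot touches nothing.
It fails at once if the white-labelled carton is displaced by 20 mm (distance of good_centre from where it was at the start of the episode above 0.02 m).
It fails at once if the orange-labelled carton is lifted 25 mm off the deck (z of reject_centre in the frame of opening above 0.045 m).
It fails at once if another thing on the bench is displaced by 30 mm (distance of any of bottle, label_roll, tape_dispenser, scanner from where it was at the start of the episode above 0.03 m).
It also fails if it takes over 72 s, if anything falls off the work surface, if the arm or the gripper's body presses on something with over 40 N, if the wrist force passes 120 N, or if a joint passes its speed limit or range.

## Working session

There is one attempt and no reset: what is moved stays moved. The work goes in short steps, Python scripts to look and compute and a shell command to move; the robot and the scene stay as the last step left them, time stands still between calls to the robot, and variables do not carry over. Pictures are saved under pics/ and viewed, and the job is handed in when it is done.

```bash
mkdir -p pics
python3 - <<'E'
from rig import monitor, vision
import cv2
print(monitor.sense())
for n in ("scene","top"):
    i=vision.camera_info(n); print(n,i)
    p,d=vision.capture(n)
    import numpy as np
    np.savez(f"pics/{n}0.npz",p=p,d=d)
    cv2.imwrite(f"pics/{n}0.png",p[:,:,::-1])
E
```

```text
{'time_s': 0.0, 'joints': array([-1.41837838e+00,  3.13433568e-01,  1.49845761e+00,  3.68340726e-06,
        1.33100123e+00, -2.23434497e-01]), 'dq': array([-0.00092834, -0.00034187, -0.00042927, -0.00017266, -0.00087712,
       -0.00062336]), 'tau': array([-1.12334965e-03, -4.12267685e+01, -2.59745228e+01, -2.51963884e-04,
        4.10290013e-03, -6.15284932e-06]), 'eef_pos': array([ 192.6408397 , -488.09424687,  230.73575865]), 'ee_rot': array([-4.76777250e-04,  8.26760004e-01, -5.62554418e-01, -4.41621551e-04]), 'force': array([-0.81482498, -0.39092169,  0.54112349]), 'wrist_torque': array([-0.03372131, -0.02631854,  0.0137208 ]), 'grip_width': 0.9999334758639038}
scene {'fov_y': 51.473708688475035, 'cx': 286.8849368164796, 'cy': 207.50681562905046, 'R': array([[-0.10468874,  0.9943635 , -0.01677778],
       [ 0.75764918,  0.06881603, -0.64902394],
       [-0.64421114, -0.08065717, -0.76058295]]), 't': array([  68.15885159, -306.21842199, 1762.44147608])}
top {'fov_y': 47.65040237574214, 'cx': 282.86328939841235, 'cy': 212.1589381685395, 'R': array([[ 1.89627630e-03, -9.99932429e-01, -1.14691469e-02],
       [-9.81784110e-01,  3.17421190e-04, -1.89999631e-01],
       [ 1.89990433e-01,  1.16205180e-02, -9.81717169e-01]]), 't': array([  -8.12259241,  529.29288557, 1373.32575299])}
```

View pics/scene0.png

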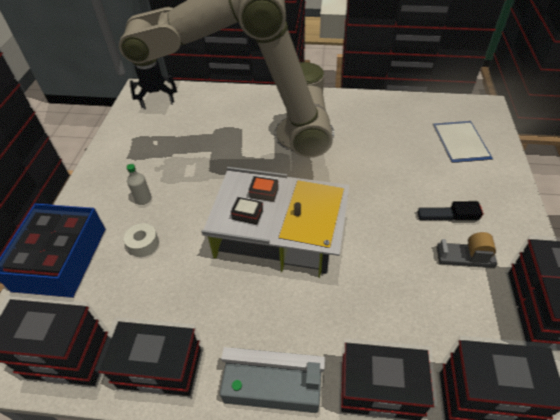

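View pics/top0.png

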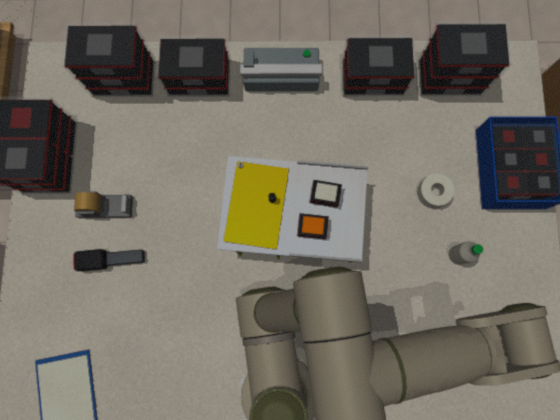

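The scene view shows the station at centre with the yellow cover near (315,212), the orange carton nearer the robot and the white one farther. In the top view the orange label is at (313,226), the white label at (325,193), the knob at (272,198) and the pivot at (241,165). Next I measure these.

```bash
cat > h.py <<'E'
import numpy as np, cv2
from rig import vision
def cam(n):
    i=vision.camera_info(n); f=210/np.tan(np.radians(i["fov_y"]/2)); return f,i["cx"],i["cy"],np.array(i["R"]),np.array(i["t"])
def ray(n,uv,z):
    f,cx,cy,R,t=cam(n); uv=np.atleast_2d(np.array(uv,float))
    d=np.c_[(uv[:,0]-cx)/f,(uv[:,1]-cy)/f,np.ones(len(uv))]@R
    c=-R.T@t
    return c+d*((z-c[2])/d[:,2])[:,None]
def cloud(n,D):
    f,cx,cy,R,t=cam(n); v,u=np.indices(D.shape)
    P=np.stack([(u-cx)/f*D,(v-cy)/f*D,D],-1)
    return (P-t)@R
def rectp(P): 
    r=cv2.minAreaRect(P[:,:2].astype(np.float32)); return r, cv2.boxPoints(r)
def masks(p):
    h=cv2.cvtColor(p,cv2.COLOR_RGB2HSV); H,S,V=[h[...,k].astype(int) for k in range(3)]
    return dict(yellow=(H>=22)&(H<=32)&(S>150)&(V>90), orange=(H>=5)&(H<=16)&(S>180)&(V>120))
def big(m):
    n,l,s,c=cv2.connectedComponentsWithStats(m.astype(np.uint8)); k=1+np.argmax(s[1:,4]); return l==k,s[k],c[k]
E
python3 - <<'E'
from h import *
for n in("top","scene"):
    z=np.load(f"pics/{n}0.npz");p,d=z["p"],z["d"]
    M=masks(p);print(n)
    m,s,c=big(M["yellow"]);cs=cv2.findContours(m.astype(np.uint8),0,2)[0];cc=max(cs,key=cv2.contourArea)[:,0]
    W=ray(n,cc,146);print("yellow",s,rectp(W))
    box=(500 if n=="top" else 0)
    m,s,c=big(M["orange"]&(np.indices(d.shape)[1]>200)&(np.indices(d.shape)[1]<360));print("orange",s,c,rectp(ray(n,max(cv2.findContours(m.astype(np.uint8),0,2)[0],key=cv2.contourArea)[:,0],180)))
    roi={"top":(170,215,308,345),"scene":(195,225,230,265)}[n]
    w=np.zeros(d.shape,bool);w[roi[0]:roi[1],roi[2]:roi[3]]=1
    g=p.min(2)>120
    # label white: enclosed component
    k,l,s,c=cv2.connectedComponentsWithStats((g&w).astype(np.uint8))
    for j in range(1,k):
        if s[j,4]>60: print("white",s[j],c[j],ray(n,c[j],180))
    C=cloud(n,d)
    dk=(abs(C[...,2]-141)<9)&(C[...,0]>250)&(C[...,0]<700)&(abs(C[...,1])<400)&(d>0)
    m,s,c=big(dk);print("deck",s,rectp(ray(n,max(cv2.findContours(m.astype(np.uint8),0,2)[0],key=cv2.contourArea)[:,0],141)))
    for nm,(a,b) in dict(black40=(170,200)).items():
        mm=(C[...,2]>a)&(C[...,2]<b)&(C[...,0]>250)&(C[...,0]<700)&(abs(C[...,1])<250)&(d>0)
        k,l,s,c=cv2.connectedComponentsWithStats(mm.astype(np.uint8))
        for j in range(1,k):
            if s[j,4]>8: 
                q=C[l==j]; print(nm,s[j],c[j],q.mean(0),rectp(q)[0])
    im=cv2.resize(p[130:280,180:400],None,fx=3.6,fy=3.6,interpolation=2)
    cv2.imwrite(f"pics/{n}z.png",im[:,:,::-1])
E
```

```text
top
yellow [ 224  162   65   87 4145] (((533.97412109375, 65.61753845214844), (147.4448699951172, 230.92919921875), 81.56214141845703), array([[408.94156 ,   9.635986],
       [637.3711  , -24.24979 ],
       [659.0067  , 121.59909 ],
       [430.57715 , 155.48486 ]], dtype=float32))
orange [302 217  22  17 320] [312.55625 225.     ] (((469.12127685546875, -89.41181182861328), (54.667640686035156, 42.94164276123047), 83.59603881835938), array([[ 444.7357  , -114.18027 ],
       [ 487.4094  , -118.96988 ],
       [ 493.50687 ,  -64.64336 ],
       [ 450.83316 ,  -59.853745]], dtype=float32))
white [308 170  37  45 847] [325.7674144  189.98583235] [[ 566.102579   -126.64739925  180.        ]]
white [316 184  21  17 279] [325.70609319 191.64874552] [[ 561.42407508 -126.40845416  180.        ]]
deck [  217   156   150   107 11580] (((526.1314086914062, -36.01214599609375), (399.44146728515625, 274.0104675292969), 84.96793365478516), array([[ 372.13608, -222.94594],
       [ 645.09045, -246.9803 ],
       [ 680.1267 ,  150.92165],
       [ 407.17236,  174.95601]], dtype=float32))
black40 
[... 1974 characters left out ...]
45300292969, 44.21421432495117), (23.358009338378906, 135.17457580566406), 7.843355655670166)
black40 [248 176  30  20 428] [262.65186916 185.34579439] [475.88181766 -89.70788305 178.43466174] ((472.939208984375, -90.09004211425781), (79.73210906982422, 64.38339233398438), 83.92686462402344)
black40 [230 197  33  22 487] [245.97741273 207.26694045] [ 567.45977492 -125.85630271  178.55888986] ((565.0618286132812, -126.38850402832031), (80.85389709472656, 62.043514251708984), 79.65584564208984)
black40 [293 202   8  10  62] [296.5483871  206.12903226] [553.41849042  21.03052256 182.62532419] ((552.1117553710938, 21.043954849243164), (23.810283660888672, 20.129560470581055), 34.292869567871094)
```

View pics/topz.png

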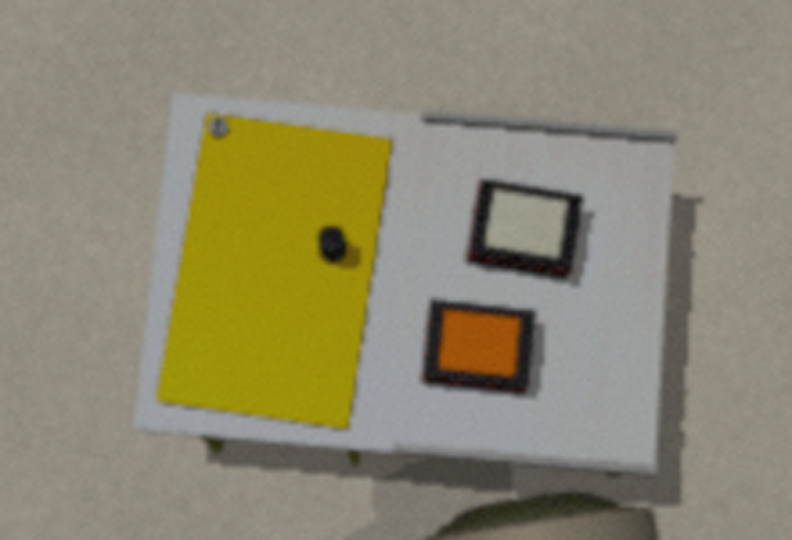

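View pics/scenez.png

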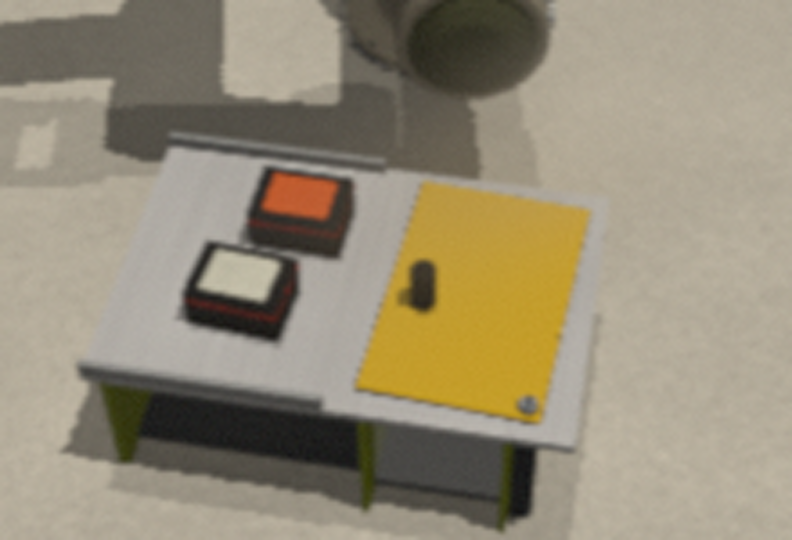

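```bash
python3 -m pendant '[[[-1,0.03,0.04,0.01,10],[-1,0.06,0.08,0.02,20],[-1,0.09,0.12,0.02,30],[-1,0.12,0.16,0.02,40],[-1,0.15,0.2,0.02,50],[-1,0.18,0.25,0.02,60],[-1,0.21,0.3,0.02,70],[-1,0.24,0.34,0.02,80],[-1,0.27,0.38,0.02,90],[-1,0.3,0.42,0.02,100],[-1,0.32,0.46,0.02,110],[-1,0.34,0.49,0.02,120],[-1,0.355,0.51,0.02,130],[-1,0.355,0.51,0.02,140],[-1,0.355,0.51,0.02,140],[-1,0.355,0.51,0.02,140],[-1,0.355,0.51,0.02,140]]]' 20; python3 -m pendant '[[[-1,0,0,0,9],[-1,0,0,0,17],[-1,0,0,0,26],[-1,0,0,0,34],[-1,0,0,0,43],[-1,0,0,0,51],[-1,0,0,0,61],[-1,0,0,0,61],[-1,0,0,0,61]]]'
cat >> h.py <<'E'
from scipy.spatial.transform import Rotation as Ro
def tool(s):
    q=s["ee_rot"]; return Ro.from_quat([q[1],q[2],q[3],q[0]]).as_matrix(), s["eef_pos"]
def yaw(s):
    R,_=tool(s); return np.degrees(np.arctan2(R[1,0],R[0,0]))
def wcam(s):
    i=vision.camera_info("wrist"); f=210/np.tan(np.radians(i["fov_y"]/2)); H=np.array(i["hand_eye"]); R,p=tool(s)
    return f,i["cx"],i["cy"],R@H[:3,:3],R@H[:3,3]+p
def wcloud(s,D):
    f,cx,cy,A,c=wcam(s); v,u=np.indices(D.shape); P=np.stack([(u-cx)/f*D,(v-cy)/f*D,D],-1); return P@A.T+c
O=np.array([534.,53.2]); a=np.radians(-5.03); S=np.array([[np.cos(a),-np.sin(a)],[np.sin(a),np.cos(a)]])
st=lambda P:(np.atleast_2d(P)[:,:2]-O)@S
E
python3 - <<'E'
from h import *
from rig import monitor
s=monitor.sense();print(s["time_s"],s["joints"].round(2),s["eef_pos"],yaw(s),s["force"].round(1))
p,d=vision.capture("wrist");np.savez("pics/w1.npz",p=p,d=d);cv2.imwrite("pics/w1.png",p[:,:,::-1])
C=wcloud(s,d)
m=(C[...,2]>180)&(C[...,2]<195)&(d>0)
k,l,ss,c=cv2.connectedComponentsWithStats(m.astype(np.uint8))
for j in range(1,k):
    if ss[j,4]>60:print(ss[j],C[l==j].mean(0),rectp(C[l==j])[0])
E
```

```text
time_s: 1.8
eef_pos: [547.5, 21.8, 250.9]
ee_rot: [-0.0, 0.81, 0.587, -0.0]
force: [-0.4, -0.1, -0.1]
grip_width: 0.997
time_s: 2.7
eef_pos: [547.6, 21.6, 251.1]
ee_rot: [-0.0, 0.404, 0.915, -0.0]
force: [-0.2, -0.2, 0.2]
grip_width: 0.999
2.7 [-0.17  0.35  1.39  0.    1.4  -2.48] [547.58974127  21.6474443  251.0535788 ] 132.370810221939 [-0.2 -0.2  0.2]
[ 166    0  141  101 4853] [474.12061313 -80.67487938 180.72098981] ((471.2757873535156, -85.54901885986328), (73.4046401977539, 58.39989471435547), 84.78960418701172)
[  37   29  134  131 5446] [ 561.83134823 -125.51248054  180.68871452] ((562.5120849609375, -125.42362976074219), (76.96125793457031, 58.93259811401367), 78.74181365966797)
[279  38  24  23 127] [457.79742406 -51.58366557 180.60640257] ((457.16619873046875, -51.91956329345703), (8.972079277038574, 14.388833999633789), 84.51150512695312)
[106 142  27  26 144] [585.82279875 -93.10288698 180.44639529] ((585.3714599609375, -93.3612060546875), (7.823941707611084, 23.616106033325195), 87.82001495361328)
[264 210  29  31 708] [548.29730039  21.76320669 187.43717198] ((548.999755859375, 22.321020126342773), (20.76252555847168, 20.835840225219727), 7.473603248596191)
```

View pics/w1.png

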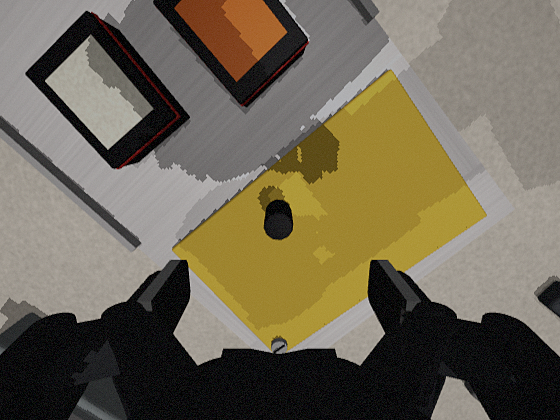

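The wrist picture shows the knob at about (278,213), midway between the fingers, which gives a world position of (549,22). I lower onto it and close.

```bash
python3 -m pendant '[[[-1,0.001,0.001,-0.03,0],[-1,0.001,0.001,-0.06,0],[-1,0.001,0.001,-0.08,0],[-1,0.001,0.001,-0.095,0],[-1,0.001,0.001,-0.096,0],[1,0.001,0.001,-0.096,0],[1,0.001,0.001,-0.096,0],[1,0.001,0.001,-0.096,0],[1,0.001,0.001,-0.096,0],[1,0.001,0.001,-0.096,0],[1,0.001,0.001,-0.096,0],[1,0.001,0.001,-0.096,0],[1,0.001,0.001,-0.096,0],[1,0.001,0.001,-0.096,0],[1,0.001,0.001,-0.096,0]]]' 20
python3 - <<'E'
import numpy as np
P=np.array([647.7,113.4]);k=np.array([548.6,22.6])
v=k-P;r=np.hypot(*v);a0=np.degrees(np.arctan2(*v[::-1]));print(r,a0)
for t in range(0,104,5):
    a=np.radians(a0-t);q=P+r*np.array([np.cos(a),np.sin(a)])-k;print(-t,(q/1000).round(4))
E
```

```text
time_s: 4.25
eef_pos: [548.9, 22.6, 155.8]
ee_rot: [0.0, 0.403, 0.915, 0.0]
force: [-0.5, -0.6, 6.0]
grip_width: 0.25
134.40777507272415 -137.50264610721757
0 [ 0. -0.]
-5 [-0.0075  0.009 ]
-10 [-0.0143  0.0186]
-15 [-0.0201  0.0287]
-20 [-0.0251  0.0394]
-25 [-0.0291  0.0504]
-30 [-0.0321  0.0617]
-35 [-0.0342  0.0733]
-40 [-0.0352  0.0849]
-45 [-0.0352  0.0967]
-50 [-0.0342  0.1083]
-55 [-0.0321  0.1199]
-60 [-0.0291  0.1312]
-65 [-0.0251  0.1422]
-70 [-0.0201  0.1529]
-75 [-0.0143  0.163 ]
-80 [-0.0075  0.1726]
-85 [0.     0.1816]
-90 [0.0083 0.1899]
-95 [0.0173 0.1974]
-100 [0.0269 0.2042]
```

Gripped (opening 0.25, matching the 22 mm knob). Now I swing it along the arc.

```bash
python3 -m pendant '[[[1,-0.0075,0.009,0.002,-5],[1,-0.0143,0.0186,0.002,-10],[1,-0.0201,0.0287,0.002,-15],[1,-0.0251,0.0394,0.002,-20],[1,-0.0291,0.0504,0.002,-25],[1,-0.0321,0.0617,0.002,-30],[1,-0.0342,0.0733,0.002,-35],[1,-0.0352,0.0849,0.002,-40],[1,-0.0352,0.0967,0.002,-45]]]'; python3 -m pendant '[[[1,0.001,0.0116,0,-5],[1,0.0031,0.0232,0,-10],[1,0.0061,0.0345,0,-15],[1,0.0101,0.0455,0,-20],[1,0.0151,0.0562,0,-25],[1,0.0209,0.0663,0,-30],[1,0.0277,0.0759,0,-35],[1,0.0352,0.0849,0,-40],[1,0.0435,0.0932,0,-45],[1,0.0435,0.0932,0,-45],[1,0.0435,0.0932,0,-45],[1,0.0435,0.0932,0,-45]]]'
```

```text
time_s: 5.15
eef_pos: [513.6, 119.5, 155.9]
ee_rot: [0.0, 0.724, 0.69, -0.0]
force: [8.0, -2.1, -11.8]
grip_width: 0.254
time_s: 6.35
eef_pos: [556.5, 211.8, 156.0]
ee_rot: [0.0, 0.932, 0.363, -0.001]
force: [3.6, -3.4, -11.8]
grip_width: 0.25
```

```bash
python3 -m pendant '[[[-1,0,0,0,0],[-1,0,0,0,0],[-1,0,0,0,0],[-1,0,0,0,0],[-1,0,0,0,0],[-1,0,0,0.04,0],[-1,0,0,0.08,0],[-1,0,0,0.095,0],[-1,0,0,0.095,0]]]'
python3 - <<'E'
from h import *
from rig import monitor
s=monitor.sense();print(s["time_s"],s["joints"].round(2),s["eef_pos"],yaw(s),s["force"].round(1))
p,d=vision.capture("wrist");C=wcloud(s,d)
m=(C[...,2]>184)&(C[...,2]<195)&(d>0)
k,l,ss,c=cv2.connectedComponentsWithStats(m.astype(np.uint8))
for j in range(1,k):
    if ss[j,4]>100:print("wknob",ss[j],rectp(C[l==j])[0])
cv2.imwrite("pics/w2.png",p[:,:,::-1])
p,d=vision.capture("top");cv2.imwrite("pics/t2.png",cv2.resize(p[130:280,180:400],None,fx=3.6,fy=3.6,interpolation=2)[:,:,::-1])
C=cloud("top",d)
mm=(C[...,2]>170)&(C[...,2]<184)&(C[...,0]>420)&(C[...,0]<650)&(C[...,1]<-20)&(C[...,1]>-220)&(d>0)
k,l,ss,c=cv2.connectedComponentsWithStats(mm.astype(np.uint8))
for j in range(1,k):
    if ss[j,4]>50: r=rectp(C[l==j])[0];print(ss[j],r,st(r[0]))
p,d=vision.capture("scene");cv2.imwrite("pics/s2.png",cv2.resize(p[130:280,180:400],None,fx=3.6,fy=3.6,interpolation=2)[:,:,::-1])
E
```

```text
time_s: 7.25
eef_pos: [557.7, 212.7, 254.8]
ee_rot: [0.0, 0.932, 0.363, 0.002]
force: [0.5, 0.9, -0.1]
grip_width: 0.995
7.25 [ 0.17  0.46  1.23  0.    1.45 -0.57] [557.694388   212.73738392 254.78341497] 42.54405693572063 [ 0.5  0.9 -0.1]
wknob [262 207  29  30 655] ((556.6719360351562, 213.24423217773438), (20.987382888793945, 20.767818450927734), 10.819379806518555)
[309 180  33  26 610] ((560.4871215820312, -125.4208984375), (80.37760925292969, 62.127052307128906), 79.79552459716797) [[  42.04612247 -175.61069601]]
[297 213  32  26 635] ((468.3404541015625, -88.84244537353516), (79.88650512695312, 61.55017852783203), 83.5206069946289) [[ -52.95278282 -147.25228367]]
```

View pics/w2.png

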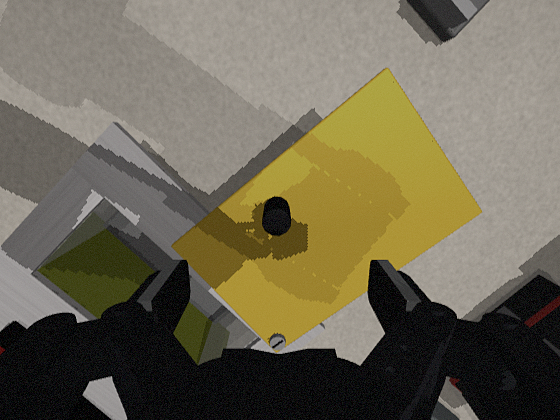

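View pics/s2.png

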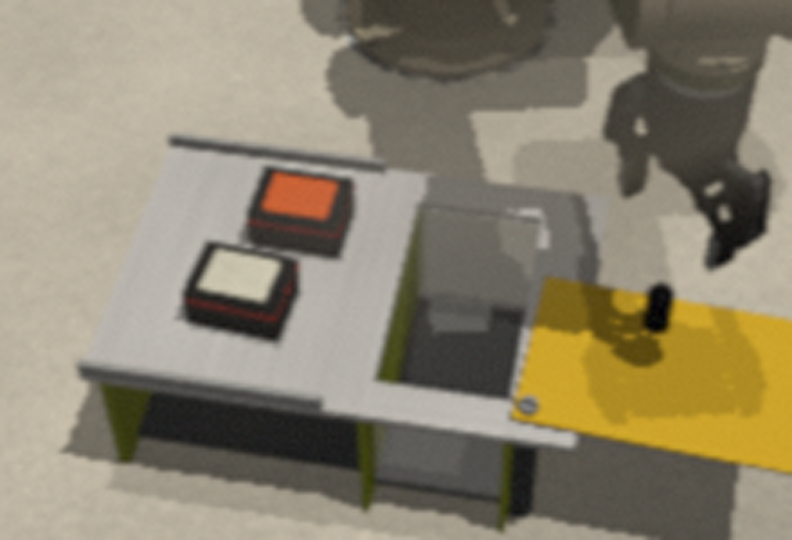

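View pics/t2.png

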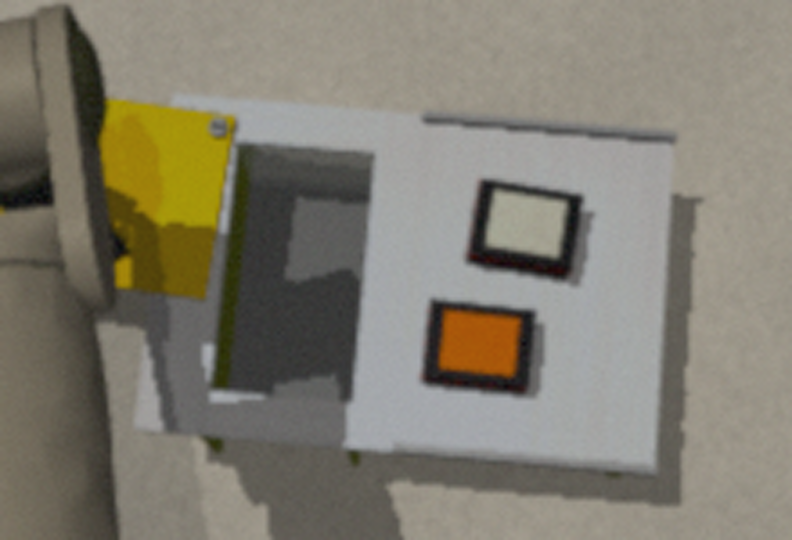

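The cover is wide open (about 1.63 rad) and the opening fully clear; the knob is at (275,216) in the wrist view. Next I go above the orange carton.

```bash
python3 -m pendant '[[[-0.8,-0.01,-0.03,0,-8],[-0.8,-0.02,-0.07,0,-16],[-0.8,-0.03,-0.11,0,-24],[-0.8,-0.05,-0.16,0,-32],[-0.8,-0.06,-0.2,0,-40],[-0.8,-0.075,-0.24,0,-48],[-0.8,-0.085,-0.28,0,-49],[-0.8,-0.087,-0.291,0,-49],[-0.8,-0.087,-0.291,0,-49],[-0.8,-0.087,-0.291,0,-49]]]'
python3 - <<'E'
from h import *
from rig import monitor
s=monitor.sense();print(s["time_s"],s["eef_pos"],yaw(s),s["grip_width"])
p,d=vision.capture("wrist");C=wcloud(s,d)
m=(C[...,2]>174)&(C[...,2]<186)&(d>0)
k,l,ss,c=cv2.connectedComponentsWithStats(m.astype(np.uint8))
for j in range(1,k):
    if ss[j,4]>100:r=rectp(C[l==j]);print(ss[j],r,st(r[0][0]))
cv2.imwrite("pics/w3.png",p[:,:,::-1])
E
```

```text
time_s: 8.4
eef_pos: [470.0, -77.6, 251.6]
ee_rot: [-0.0, 0.998, -0.056, -0.001]
force: [0.8, 0.2, 1.0]
grip_width: 0.9
8.4 [469.98623876 -77.63351331 251.61926857] -6.440332554665634 0.8996156059989007
[ 239  184   83  101 7893] (((470.30902099609375, -89.30973052978516), (80.76263427734375, 60.26860046386719), 83.48030090332031), array([[ 435.78452 , -126.0083  ],
       [ 495.66336 , -132.85149 ],
       [ 504.83353 ,  -52.61116 ],
       [ 444.95468 ,  -45.767975]], dtype=float32)) [[ -50.9508267  -147.54517058]]
[ 363  215   88   88 4834] (((563.11962890625, -119.55111694335938), (68.90421295166016, 60.633262634277344), 80.34375762939453), array([[ 527.4537 , -148.4299 ],
       [ 587.22784, -158.60031],
       [ 598.7856 ,  -90.67233],
       [ 539.0114 ,  -80.50192]], dtype=float32)) [[  44.153845   -169.53270824]]
```

View pics/w3.png

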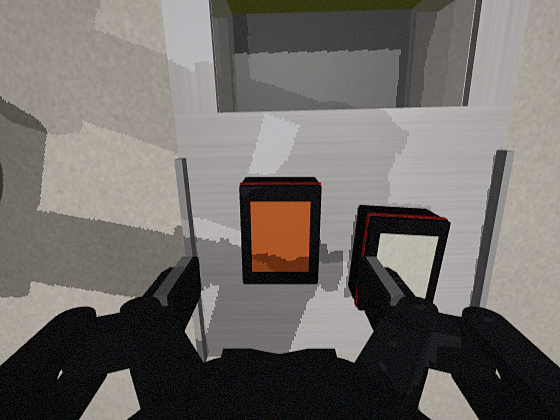

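The carton is centred between the fingers, with the label at (280,237). The right finger has about 16 mm to the white carton, so I descend and grip gently.

```bash
python3 -m pendant '[[[-0.8,0.001,0,-0.03,0],[-0.8,0.001,0,-0.06,0],[-0.8,0.001,0,-0.08,0],[-0.8,0.001,0,-0.098,0],[-0.8,0.001,0,-0.103,0],[-0.8,0.001,0,-0.103,0],[0,0.001,0,-0.103,0],[0,0.001,0,-0.103,0],[0,0.001,0,-0.103,0],[0,0.001,0,-0.103,0],[0,0.001,0,-0.103,0],[0,0.001,0,-0.103,0]]]' 25
python3 - <<'E'
from h import *
from rig import monitor
s=monitor.sense();print(s["time_s"],s["eef_pos"],yaw(s),s["grip_width"])
p,d=vision.capture("wrist");cv2.imwrite("pics/w4.png",p[:,:,::-1])
E
```

```text
time_s: 9.65
eef_pos: [471.5, -78.4, 150.3]
ee_rot: [0.0, 0.998, -0.056, 0.001]
force: [0.4, 3.0, 5.1]
grip_width: 0.706
9.65 [471.52640351 -78.39444294 150.29298945] -6.463350446978736 0.7056442699641264
```

View pics/w4.png

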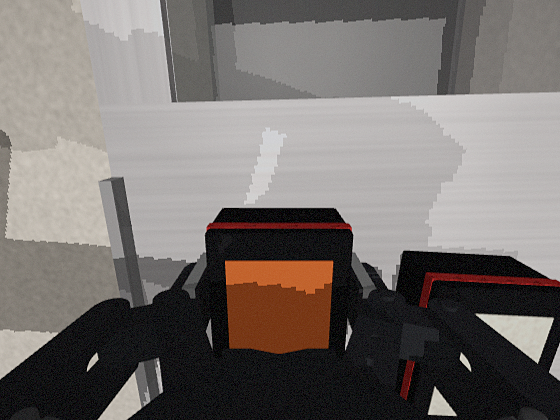

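Both pads hold the carton (opening 0.706, or 60 mm). Now I slide it straight along the deck to over the opening.

```bash
python3 -m pendant '[[[0,0.001,0.01,0,0],[0,0.002,0.025,0,0],[0,0.0035,0.04,0,0],[0,0.005,0.055,0,0],[0,0.006,0.07,0,0],[0,0.0075,0.085,0,0],[0,0.009,0.1,0,0],[0,0.011,0.112,0,0],[0,0.014,0.124,0,0],[0,0.017,0.134,0,0],[0,0.02,0.142,0,0],[0,0.023,0.146,0,1],[0,0.023,0.146,0,1],[0,0.023,0.146,0,1]]]'
python3 - <<'E'
from h import *
from rig import monitor
s=monitor.sense();print(s["time_s"],s["eef_pos"],yaw(s),s["grip_width"],st(s["eef_pos"]))
p,d=vision.capture("wrist");cv2.imwrite("pics/w5.png",p[:,:,::-1])
p,d=vision.capture("scene");cv2.imwrite("pics/s5.png",cv2.resize(p[130:280,180:400],None,fx=3.6,fy=3.6,interpolation=2)[:,:,::-1])
E
```

```text
time_s: 11.1
eef_pos: [493.8, 67.5, 148.9]
ee_rot: [-0.0, 0.999, -0.048, -0.0]
force: [0.3, -0.2, -1.8]
grip_width: 0.7
11.1 [493.80095611  67.48986245 148.93299587] -5.47110009207695 0.7004989342607866 [[-41.29713152  10.71028602]]
```

View pics/w5.png

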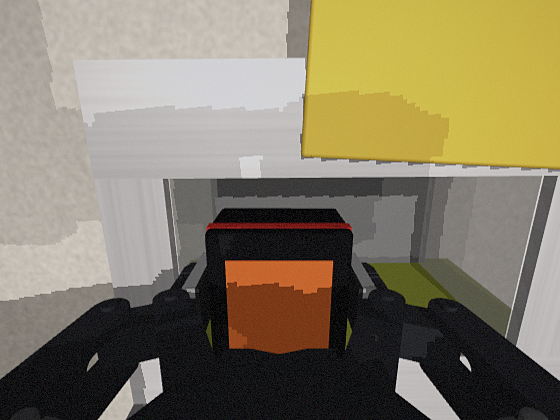

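View pics/s5.png

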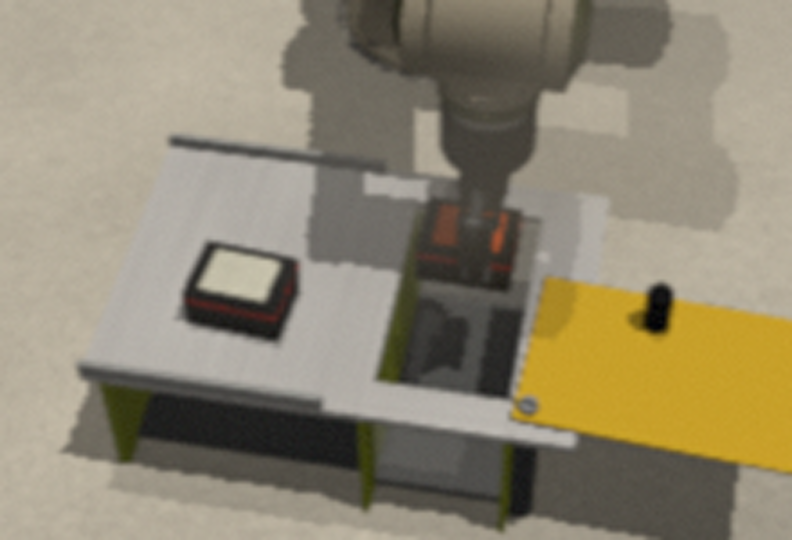

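The carton is held level over the opening, with clearance to both y edges (wrist view: front edge at row 210, far rim at row 178). I release it and rise.

```bash
python3 -m pendant '[[[-1,0,0,0,0],[-1,0,0,0,0],[-1,0,0,0,0],[-1,0,0,0,0],[-1,0,0,0,0],[-1,0,0,0.03,0],[-1,0,0,0.07,0],[-1,0,0,0.1,0],[-1,0,0,0.105,0],[-1,0,0,0.105,0]]]'
python3 - <<'E'
from h import *
from rig import monitor
s=monitor.sense();print(s["time_s"],s["eef_pos"],yaw(s),s["grip_width"])
p,d=vision.capture("wrist");cv2.imwrite("pics/w6.png",p[:,:,::-1])
m,ss,c=big(masks(p)["orange"]);C=wcloud(s,d);q=C[m];print(ss,q.mean(0),st(q.mean(0)),rectp(q)[0])
E
```

```text
time_s: 12.2
eef_pos: [494.1, 67.5, 254.6]
ee_rot: [0.0, 0.999, -0.048, 0.001]
force: [-0.8, -0.3, 0.0]
grip_width: 1.0
12.2 [494.0989985   67.53244429 254.61430951] -5.465172099149722 1.0001472062585943
[ 265  172   41   44 1568] [502.05333289  60.41068495  51.595249  ] [[-32.45585181   4.38191737]] ((506.27783203125, 84.62998962402344), (101.3736572265625, 43.89955139160156), 79.57990264892578)
```

View pics/w6.png

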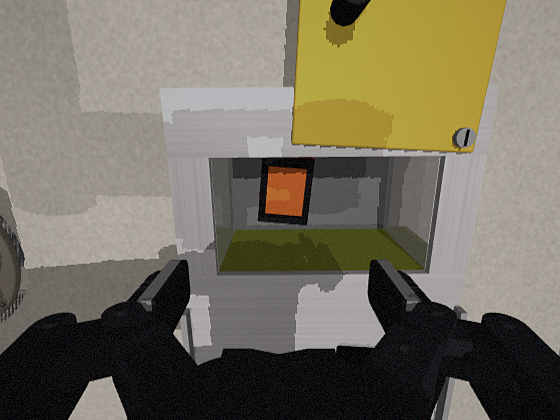

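The carton lies flat on the chute floor (label at (286,191) in the picture, top at z≈51). Back to the knob.

```bash
python3 -m pendant '[[[-1,0.01,0.03,0,8],[-1,0.025,0.06,0,16],[-1,0.04,0.09,0,24],[-1,0.05,0.12,0,32],[-1,0.06,0.14,0,40],[-1,0.063,0.1455,0,48],[-1,0.063,0.1455,0,48],[-1,0.063,0.1455,-0.03,48],[-1,0.063,0.1455,-0.06,48],[-1,0.063,0.1455,-0.085,48],[-1,0.063,0.1455,-0.098,48],[-1,0.063,0.1455,-0.098,48],[-1,0.063,0.1455,-0.098,48]]]'
python3 - <<'E'
from h import *
from rig import monitor
s=monitor.sense();print(s["time_s"],s["eef_pos"],yaw(s),s["force"])
E
```

```text
time_s: 13.55
eef_pos: [557.3, 212.8, 157.2]
ee_rot: [0.0, 0.932, 0.362, 0.001]
force: [-0.1, -0.0, 0.1]
grip_width: 1.0
13.55 [557.33020633 212.84805312 157.15217636] 42.44636569595545 [-0.0622279  -0.02283277  0.11862948]
```

```bash
python3 -m pendant '[[[1,0,0,0,0],[1,0,0,0,0],[1,0,0,0,0],[1,0,0,0,0],[1,0,0,0,0],[1,0,0,0,0],[1,0,0,0,0],[1,0,0,0,0],[1,0,0,0,0]]]' 20
python3 - <<'E'
import numpy as np
P=np.array([647.7,113.4]);k=np.array([557,213.2])
v=k-P;r=np.hypot(*v);a0=np.degrees(np.arctan2(*v[::-1]));print(r,a0,a0-(-134+360)) 
for t in list(range(0,96,5))+[97]:
    a=np.radians(a0+t);q=P+r*np.array([np.cos(a),np.sin(a)])-k;print(t,(q/1000).round(4))
E
```

```text
time_s: 14.45
eef_pos: [557.1, 213.1, 156.6]
ee_rot: [0.0, 0.932, 0.363, 0.0]
force: [-1.7, 0.5, 4.4]
grip_width: 0.246
134.8574432502708 132.2651152163264 -93.7348847836736
0 [ 0. -0.]
5 [-0.0084 -0.0083]
10 [-0.016  -0.0173]
15 [-0.0227 -0.0269]
20 [-0.0287 -0.037 ]
25 [-0.0337 -0.0477]
30 [-0.0377 -0.0587]
35 [-0.0408 -0.0701]
40 [-0.0429 -0.0816]
45 [-0.044  -0.0934]
50 [-0.0441 -0.1051]
55 [-0.0431 -0.1169]
60 [-0.0411 -0.1284]
65 [-0.0381 -0.1398]
70 [-0.0341 -0.1509]
75 [-0.0292 -0.1616]
80 [-0.0233 -0.1718]
85 [-0.0166 -0.1815]
90 [-0.0091 -0.1905]
95 [-0.0008 -0.1989]
97 [ 0.0027 -0.202 ]
```

```bash
python3 -m pendant '[[[1,-0.0084,-0.0083,0.001,5],[1,-0.016,-0.0173,0.001,10],[1,-0.0227,-0.0269,0.001,15],[1,-0.0287,-0.037,0.001,20],[1,-0.0337,-0.0477,0.001,25],[1,-0.0377,-0.0587,0.001,30],[1,-0.0408,-0.0701,0.001,35],[1,-0.0429,-0.0816,0.001,40],[1,-0.044,-0.0934,0.001,45]]]'; python3 -m pendant '[[[1,-0.0001,-0.0117,0,5],[1,0.0009,-0.0235,0,10],[1,0.0029,-0.035,0,15],[1,0.0059,-0.0464,0,20],[1,0.0099,-0.0575,0,25],[1,0.0148,-0.0682,0,30],[1,0.0207,-0.0784,0,35],[1,0.0274,-0.0881,0,40],[1,0.0311,-0.0925,0,42],[1,0.0349,-0.0971,0,45],[1,0.0349,-0.0971,0,45]]]'
```

```text
time_s: 15.35
eef_pos: [513.0, 119.2, 156.7]
ee_rot: [-0.0, 0.721, 0.693, 0.0]
force: [5.6, 1.1, -4.6]
grip_width: 0.248
time_s: 16.45
eef_pos: [548.2, 22.4, 156.6]
ee_rot: [-0.0, 0.402, 0.915, 0.0]
force: [3.5, 2.2, -3.0]
grip_width: 0.247
```

```bash
python3 -m pendant '[[[1,0.002,-0.002,0,1],[1,0.004,-0.004,0,2],[1,0.005,-0.0055,0,3],[1,0.0056,-0.006,0,4],[1,0.0056,-0.006,0,4],[1,0.0056,-0.006,0,4]]]'; python3 -m pendant '[[[1,0.0007,-0.0008,0,0],[1,0.0014,-0.0015,0,0],[1,0.0014,-0.0015,0,0],[1,0.0014,-0.0015,0,0]]]'
```

```text
time_s: 17.05
eef_pos: [553.6, 16.6, 156.7]
ee_rot: [-0.0, 0.37, 0.929, 0.0]
force: [4.7, 3.3, -8.8]
grip_width: 0.249
time_s: 17.45
eef_pos: [554.1, 16.2, 156.6]
ee_rot: [-0.002, 0.37, 0.929, 0.001]
force: [-1.6, 7.6, -6.2]
grip_width: 0.248
```

The opposing force rose and the motion stalled, so the stop has been reached. I release, rise and check.

```bash
python3 -m pendant '[[[-1,0,0,0,0],[-1,0,0,0,0],[-1,0,0,0,0],[-1,0,0,0,0],[-1,0,0,0,0],[-1,0,0,0.04,0],[-1,0,0,0.08,0],[-1,0,0,0.095,0],[-1,0,0,0.095,0]]]'
python3 - <<'E'
from h import *
from rig import monitor
s=monitor.sense();print(s["time_s"],s["eef_pos"],yaw(s),s["force"])
p,d=vision.capture("wrist");C=wcloud(s,d);cv2.imwrite("pics/w7.png",p[:,:,::-1])
m=(C[...,2]>184)&(C[...,2]<195)&(d>0)
m,ss,c=big(m);print("knob",ss,rectp(C[m])[0],st(rectp(C[m])[0][0]))
E
python3 -m pendant '[[[-1,-0.02,-0.04,0.03,0],[-1,-0.04,-0.08,0.05,0],[-1,-0.06,-0.12,0.05,0],[-1,-0.08,-0.16,0.05,0],[-1,-0.1,-0.2,0.05,0],[-1,-0.13,-0.24,0.05,0],[-1,-0.16,-0.28,0.05,0],[-1,-0.18,-0.32,0.05,0],[-1,-0.2,-0.36,0.05,0],[-1,-0.2,-0.38,0.05,0],[-1,-0.2,-0.38,0.05,0],[-1,-0.2,-0.38,0.05,0]]]'
python3 - <<'E'
from h import *
for n in("top","scene"):
    p,d=vision.capture(n);cv2.imwrite(f"pics/{n}8.png",p[:,:,::-1])
    m,s,c=big(masks(p)["yellow"]);cc=max(cv2.findContours(m.astype(np.uint8),0,2)[0],key=cv2.contourArea)[:,0]
    print(n,"yellow",rectp(ray(n,cc,146))[0])
    C=cloud(n,d);mm=(C[...,2]>170)&(C[...,2]<184)&(C[...,0]>420)&(C[...,0]<650)&(C[...,1]<-70)&(C[...,1]>-220)&(d>0)
    m,s,c=big(mm);print("white",rectp(C[m])[0])
E
```

```text
time_s: 18.35
eef_pos: [555.7, 14.8, 254.6]
ee_rot: [0.002, 0.37, 0.929, 0.0]
force: [-0.1, 0.0, -0.8]
grip_width: 1.005
18.35 [555.66550348  14.836119   254.62449241] 136.53114142431014 [-0.14209506  0.03207889 -0.78901978]
knob [268 208  29  29 659] ((554.3919677734375, 16.67262077331543), (20.806249618530273, 20.68317222595215), 46.833030700683594) [[ 23.51606016 -34.59879619]]
time_s: 19.6
eef_pos: [467.2, -173.0, 293.7]
ee_rot: [-0.002, 0.401, 0.916, -0.02]
force: [-0.5, -0.3, 0.4]
grip_width: 1.003
top yellow ((536.8372192382812, 59.233943939208984), (147.40220642089844, 231.4561767578125), 84.97754669189453)
white ((563.76611328125, -101.93378448486328), (32.96689224243164, 60.962249755859375), 79.7476577758789)
scene yellow ((542.8473510742188, 59.888492584228516), (145.8976593017578, 228.20037841796875), 85.00978088378906)
white ((565.498291015625, -126.83621215820312), (81.9443588256836, 64.21406555175781), 78.74315643310547)
```

View pics/top8.png

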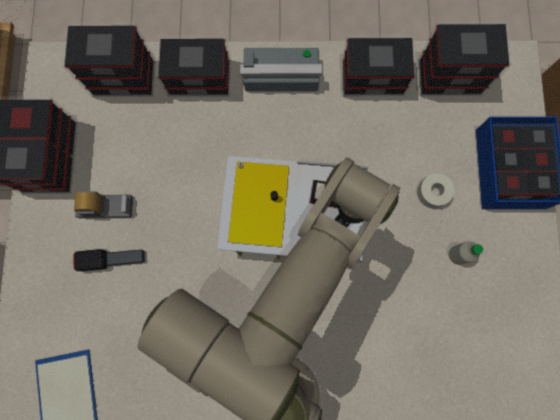

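View pics/scene8.png

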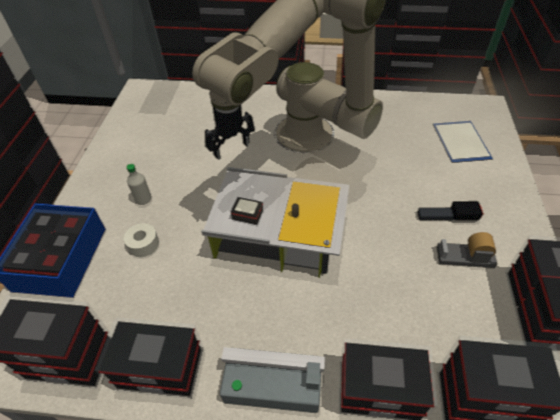

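The cover's angle matches the deck (85.0° for both), and the white carton and the bench items are in place. The arm stopped short of its target, so I check the joints.

Run:
```python
from rig import monitor
s=monitor.sense();print(s["time_s"],s["joints"].round(3),s["dq"].round(3),s["eef_pos"],s["force"])
```

```text
19.7 [-0.569  0.219  1.459 -0.041  1.463 -2.88 ] [-0.001 -0.006  0.006  0.     0.002  0.001] [ 467.05120259 -173.05036924  293.65998142] [-0.08226429 -0.04755544 -0.68342921]
```

```bash
python3 -m pendant '[[[-1,0,0,0,-8],[-1,0,0,0,-16],[-1,0,0,0,-24],[-1,0,0,0,-30],[-1,0,0,0,-30],[-1,0,0,0,-30],[-1,0,0,0,-30]]]'
python3 - <<'E'
from rig import monitor
s=monitor.sense();print(s["time_s"],s["joints"].round(3),s["dq"].round(3),s["eef_pos"],s["force"])
E
```

```text
time_s: 20.4
eef_pos: [466.8, -173.0, 293.9]
ee_rot: [-0.007, 0.624, 0.781, -0.019]
force: [-0.9, -0.1, -0.3]
grip_width: 1.0
20.4 [-0.572  0.229  1.445 -0.036  1.486 -2.362] [-0.001 -0.001 -0.     0.001 -0.     0.008] [ 466.82496582 -172.95941309  293.92430949] [-0.9408945  -0.09127421 -0.32560075]
```

The arm is at rest, clear of everything, and joint 6 is off its limit. I hand the job in.

```bash
python3 -c "
from rig import order
print(order.finish_job())"
```

```text
the job is handed in; nothing more can be done
None
```

The orange-labelled carton is in the chute and the cover is shut over it. The job was handed in at about 20 s of the 72 s allowed; no verdict was reported.

**What I did:** I swung the cover open by its knob to about 1.63 rad. I then gripped the orange carton lightly, slid it along the deck to over the opening and released it. Last, I swung the cover back onto its stop.

**Last checks:**
- **Carton:** after the drop its label was at z ≈ 51 mm, so it lay flat on the chute floor. I could not see it again once the cover was shut.
- **Cover:** its angle matched the deck's to within about 0.1° in both fixed cameras. The knob was at station (23.5, -34.6) mm, against (23, -35) mm when shut.
- **White carton:** it was within about 1 mm of its starting place in the scene camera. The last top view did not confirm this because the arm hid part of the carton.
- **Bench items:** the bottle, label roll, tape dispenser and scanner looked unmoved in the before and after pictures; I did not measure them.

**One problem:** the final retreat stopped short because joint 6 reached its range limit, reading -2.88 rad. I turned it back to -2.36 rad before handing in. I can't tell whether it briefly passed the limit.

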